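# Set the diaphragm collar of a microscope illuminator to its index post

## Robot

A 7-joint arm with a two-finger parallel gripper is mounted at the origin on a cart in front of the work surface, level with it; the furniture and walls round the work are solid. World frame = base frame: x ahead of the robot, y to its left, z up, the work surface at z = 0. Lengths are in m, angles in rad, forces in N, time in s.
With the tool pointing down it reaches from about 0.4 to 0.85 m from the base axis. Payload 4.5 kg.
Tool frame: the origin (TCP) lies on the centre line of the jaws, within the pads' length; the fingertips stand r.tip_reach ahead of it and the grasp point (between the pads) lies 3 mm ahead of it (r.tip_reach is the distance from the TCP to the fingertips, in m); z points along the fingers, y is the line along which they close (so a half turn about z gives the same grasp; the last joint's range is limited). The gripper opens to 88 mm and grips with 3 to 60 N. Pads are 18 mm wide; open, the fingers measure 123 mm over their backs; the gripper's body (75 mm by 187 mm) begins 45 mm behind the grasp point.
Start: joints at [-1.303, 0.689, -0.195, 1.565, 0.157, 0.902, -0.215], TCP at [0.145, 0.608, 0.261] pointing down, gripper open.
Joint ranges: [-3.01, 3.01], [-0.46, 2.08], [-1.47, 1.51], [0.13, 2.56], [-1, 4.14], [0.04, 2.09], [-2.66, 2.66]. Speed limits (rad/s): [2.57, 2.57, 3.14, 3.14, 3.14, 3.14, 3.14].

## Interface

Orientations are given as a unit quaternion [x, y, z, w].
In Python, from plant import readout, eyes, ticket, r gives the robot as it stands. The module is installed in compiled form; this text tells all that it offers.
- The arm moves only by the tool carry_out, never from a script. Its argument "motion" is a list that holds one entry, the list of rows, each a list of 7 numbers: the shift along the tool's x, y, z in mm, then the turn, a rotation vector about the tool's x, y, z in rad, then the opening in per cent of the stroke, from 0 (shut) to 100 (fully open). In form: [[[dx, dy, dz, ax, ay, az, claw], ...]]. A call has 1 to 8 rows; each row shifts and turns the commanded pose from where the row before left it, along the tool's axes as they then stand; what a row does not reach is not made up. A row lasts 1/10 s, in which the tool goes at most 50 mm and 8.59 degrees, less where a joint would pass 70% of its speed; a pose out of reach is approached as far as the arm can. A call is refused whole if a number of a shift passes 50 or a number of a turn 0.15, either way. A call with a gripper value outside its range is refused whole. The fingers move at their own pace and stop on an object; "squeeze" is the grip in N (left out, the last holds). Time passes only in rows, so rows that do not move let the fingers close. It gives the time, the measured TCP pose, the force and the opening at its end, in the units of the state.
- readout.get_state(): the state, without advancing time (a new reading comes with each control period).
- eyes.snapshot(name): name is "scene" or "top"; returns a dict with "pixels" (480x640x3 uint8, red, green, blue), "K" (3x3 intrinsics, pixels), "dist_coeffs" ([k1, k2, p1, p2, k3] as OpenCV has them; the pictures are not rectified), "origin" and "attitude" of the camera in the world. Camera axes: x right, y down, z forward; pixel columns grow to the right and rows downward; lengths in m; the calibration is good to about 2 mm. A picture is of the moment at which its call begins. There is no depth.
- ticket.finish_job(): hands the job in, once; it reports no verdict.
The state is a dict: "clock": time; "q": joint angles; "qd": joint speeds; "joint_torque": joint torques, N m; "tool_pos": TCP position; "eef_rot": TCP orientation; "contact_force": force on the tool from outside, world axes, zero at the start; "moment": the same for the moment, N m; "opening": opening from 0.0 (shut) to 1.0 (fully open).
Only numpy, scipy, OpenCV 4.12 (cv2) and the standard library are available. Lean on these libraries where they do the work, as an engineer would, in place of code of your own. Each camera call takes 0.05 s, during which the arm holds its last target. There are 200 camera calls.

## Task

On the illuminator base, turn the knurled collar ring round the upright black barrel anticlockwise (seen from above), through its idle play and on click by click, until the thin pointer under it stands clicked in directly above the one tall index post. Never let the pointer click on past the post: a setting run past and turned back does not count. Do not push on the pointer itself, it bends; then let go of the ring. Do not disturb the beaker, the tape roll or the brown bottle near by.

Things in the scene. Friction and masses are not known exactly. Their poses are not given: they have to be found in the camera images.
- illuminator: Fixed microscope illuminator base: grey deck 130 (x) x 150 (y) mm, its top 40 mm above the worktop; black lamp house 96 mm wide, 58 mm high behind it (+x, out to 103 mm); in the deck's middle an upright fixed black barrel, 50 mm diameter, top at 120 mm. Origin: on the barrel's axis at worktop height; z up, +x to the lamp house, -x to the front panel. White deck marks show the clicks.
- iris_index: Dark index ring (57 mm diameter, 64 to 73 mm above the worktop) with the thin pointer along its own +x. Turns about the barrel's axis. Origin: on the axis, 64 mm up. Sprung notch every 0.3491 rad (20 deg), ten in all, with an end stop at the first and last; released, it settles in the nearest. About 0.5 N m to leave a notch; half-way it jumps on by itself.
- ring_center (a point): Point on the barrel's axis at the height to grip the knurled aluminium ring: 94 mm above the worktop. Ring: 60 mm diameter, 75 to 106 mm above the worktop; grip it across from above, in any direction. It has lost motion: it turns idle, with no resistance, by up to 0.8 rad (how much is not known) before it takes the dark index ring below it along; then it resists.
- pointer_tip (a point): Point near the tip of the pointer, 46 mm from the barrel's axis, 68 mm above the worktop. Black steel, 9 mm wide narrowing to 5 mm, 4 mm thick, sticking out 18 mm beyond the knurled ring, 5 mm below it; 6 mm above the index post (rules call its two pieces iris_index_c1 and _c2). It starts in the first or second notch, 80 to 140 deg clockwise of the post.
- index_post: Blackened steel index post, 9 mm diameter and 20 mm high on a 13 mm foot, screwed fast into one of the three threaded holes in the deck (positions 5, 6, 7); it does not stop the pointer. The other two holes hold flat 4 mm high plugs of 13 mm diameter. Origin: centre of its underside, on the deck's top, 46 mm from the barrel's axis.
- mark_5 (a point): Centre of deck position 5 (on the deck's top, 46 mm from the barrel's axis, 100 deg anticlockwise of the first notch), straight under the pointer's tip in that notch. Holds the index post or a flat plug.
- mark_6 (a point): Centre of deck position 6 (on the deck's top, 46 mm from the barrel's axis, 120 deg anticlockwise of the first notch), straight under the pointer's tip in that notch. Holds the index post or a flat plug.
- mark_7 (a point): Centre of deck position 7 (on the deck's top, 46 mm from the barrel's axis, 140 deg anticlockwise of the first notch), straight under the pointer's tip in that notch. Holds the index post or a flat plug.
- mark_8 (a point): Centre of deck position 8 (on the deck's top, 46 mm from the barrel's axis, 160 deg anticlockwise of the first notch), straight under the pointer's tip in that notch. Nothing stands there: the notch beyond the last post position.
- jar: Loose glass beaker, 54 mm diameter, 70 mm high, a bystander. Origin: centre of its underside.
- tape: Loose roll of tape lying flat, 69 mm diameter, 19 mm high, a bystander. Origin: centre of its underside.
- brown_bottle: Loose brown bottle with a cap, 56 mm diameter, 109 mm high, a bystander. Origin: centre of its underside.

How it is judged:
On the way:
1. the ring is turned until the pointer is clicked in above the index post (horizontal distance between pointer_tip and index_post below 0.006 m), for 0.2 s.
At the end, for the whole second after the job is handed in: The tip of the pointer stands above the index post to within 6 mm (seen from above), clicked in and at rest, and the ring has been let go (horizontal distance between pointer_tip and index_post below 0.006 m and angular speed of iris_index below 0.06 rad/s); the robot touches nothing.
It fails at once if the pointer is turned past the index post into the next notch ((horizontal distance between mark_5 and index_post below 0.008 m and horizontal distance between mark_6 and pointer_tip below 0.006 m) or (horizontal distance between mark_6 and index_post below 0.008 m and horizontal distance between mark_7 and pointer_tip below 0.006 m) or (horizontal distance between mark_7 and index_post below 0.008 m and horizontal distance between mark_8 and pointer_tip below 0.006 m)).
It fails at once if the pointer is pushed by the fingers with more than 4 N (contact force between the fingers and iris_index_c1 above 4 N or contact force between the fingers and iris_index_c2 above 4 N).
It fails at once if the beaker is moved by more than 20 mm (distance of jar from where it was at the start of the episode above 0.02 m).
It fails at once if the tape roll is moved by more than 20 mm (distance of tape from where it was at the start of the episode above 0.02 m).
It fails at once if the brown bottle is moved by more than 20 mm (distance of brown_bottle from where it was at the start of the episode above 0.02 m).
It also fails if it takes over 48 s, if anything falls off the work surface, if the arm or the gripper's body presses on something with over 40 N, if the wrist force passes 120 N, or if a joint passes its speed limit or range.

## Working session

There is one attempt and no reset: what is moved stays moved. The work goes in short steps, Python scripts to look and compute and a tool call to move; the robot and the scene stay as the last step left them, time stands still between calls to the robot, and variables do not carry over. Pictures are saved under pics/ and viewed, on a budget of 10 in all, crops included, one or two more only if the job needs it, and the job is handed in when it is done.

Besides the shell and the picture viewer there is one more tool, called after "Call:" as name([rows], argument=value, ...), one row to a line, values as JSON. carry_out: Moves the arm, as the interface text tells. Its arguments: {"type":"object","properties":{"motion":{"type":"array","items":{"type":"array","items":{"type":"array","items":{"type":"number"}}}},"squeeze":{"type":"number"}},"required":["motion"]}

```bash
mkdir -p pics; cat > h.py <<'E'
import numpy as np, cv2
from plant import readout, eyes, ticket, r
from scipy.spatial.transform import Rotation as R
def snap(n,f=None):
    s=eyes.snapshot(n)
    if f: cv2.imwrite('pics/'+f,s['pixels'][:,:,::-1])
    return s
def rot(s):
    a=np.array(s['attitude'],float)
    return a if a.shape==(3,3) else R.from_quat(a).as_matrix()
def plane(s,uv,z):
    p=cv2.undistortPoints(np.array(uv,float).reshape(-1,1,2),np.array(s['K'],float),np.array(s['dist_coeffs'],float)).reshape(-1,2)
    d=np.c_[p,np.ones(len(p))]@rot(s).T; o=np.array(s['origin'])
    return o+d*((z-o[2])/d[:,2])[:,None]
def proj(s,X):
    A=rot(s); rv=cv2.Rodrigues(A.T)[0]; t=-A.T@np.array(s['origin'])
    return cv2.projectPoints(np.array(X,float).reshape(-1,1,3),rv,t,np.array(s['K'],float),np.array(s['dist_coeffs'],float))[0].reshape(-1,2)
E
python3 - <<'E'
from h import *
for n in('scene','top'):
    s=snap(n,n+'0.png'); print(n,s['origin'],s['attitude'],s['K'])
print(readout.get_state(), r.tip_reach)
E
```

```text
scene [ 0.03079337 -0.26696826  0.46110187] [ 0.79267903 -0.31748     0.19626946 -0.48202147] [[491.75252686   0.         320.55622791]
 [  0.         491.75252686 244.98309732]
 [  0.           0.           1.        ]]
top [0.50664123 0.27061092 0.94304068] [-0.70506084  0.70806335 -0.02550615  0.02974798] [[456.85607079   0.         324.3780445 ]
 [  0.         456.85607079 231.52198835]
 [  0.           0.           1.        ]]
{'clock': 0.1, 'q': array([-1.3031896 ,  0.68989451, -0.19449963,  1.56622038,  0.15731516,
        0.90250578, -0.21511502]), 'qd': array([ 4.77523495e-04, -1.96326766e-03, -6.50854946e-04, -2.08156196e-04,
        7.14538048e-06,  5.61298450e-04, -2.12682006e-03]), 'joint_torque': array([-3.20176739e-03, -5.28510618e+01, -1.27168212e+00, -1.53840262e+01,
       -5.26085962e-02,  1.93542532e-03,  4.19169646e-05]), 'tool_pos': array([0.14473427, 0.60747246, 0.25999843]), 'eef_rot': array([ 1.16611161e-01,  9.93177309e-01, -8.18291591e-04, -2.31496897e-05]), 'contact_force': array([-0.68164786,  0.38466776, -0.48841227]), 'moment': array([ 0.01973587, -0.00538649, -0.03307343]), 'opening': 0.9977003835320253} 0.022
```

View pics/top0.png

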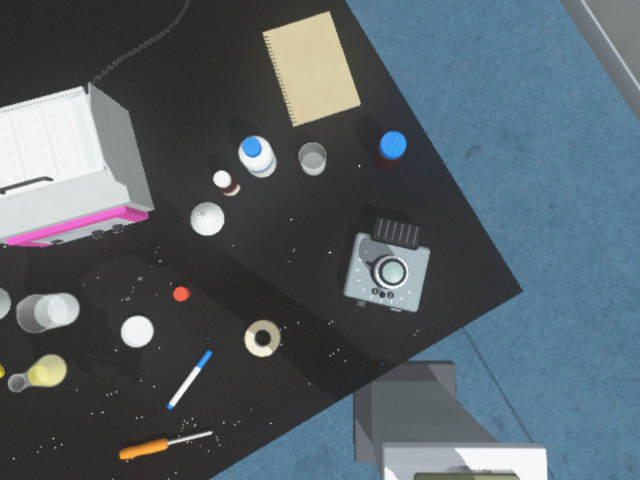

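View pics/scene0.png

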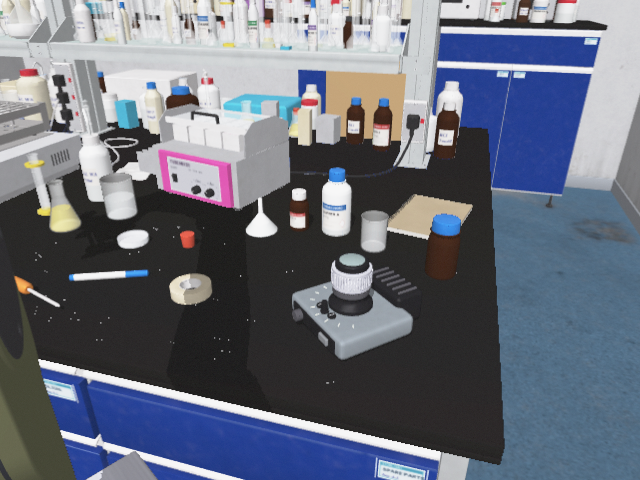

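The top view shows the illuminator at about (388,272), the tape roll at (262,338), the beaker at (312,158) and the bottle at (392,146). The scene view shows it at about (352,290). I'll zoom in on both.

```bash
python3 - <<'E'
from h import *
t=cv2.imread('pics/top0.png')[205:325,330:450]; s=cv2.imread('pics/scene0.png')[245:365,285:425]
a=cv2.resize(t,(400,400),interpolation=cv2.INTER_CUBIC); b=cv2.resize(s,(400,343),interpolation=cv2.INTER_CUBIC)
b=cv2.copyMakeBorder(b,0,57,0,0,cv2.BORDER_CONSTANT)
m=np.hstack([a,b]); m=(255*(m/255.)**0.6).astype('uint8'); cv2.imwrite('pics/z0.png',m)
S=eyes.snapshot('top')
for n,uv,z in[('lens',(391,271),.12),('deckc',[(358,233),(430,248),(417,311),(344,297)],.04),('jar',(312,158),.035),('tape',(262,338),.019),('bot',(393,145),.109),('house',[(376,217),(420,224)],.058)]: print(n,plane(S,uv,z).round(4).tolist())
S2=eyes.snapshot('scene'); print('scene lens',plane(S2,[(352,261)],.12).round(4))
# masks: deck grey
hsv=cv2.cvtColor(S['pixels'],cv2.COLOR_RGB2HSV)
print(S['pixels'][300,400],S['pixels'][250,420],S['pixels'][271,391])
E
```

```text
lens [[0.4996, 0.1563, 0.12]]
deckc [[0.5741, 0.2093, 0.04], [0.5439, 0.0678, 0.04], [0.4211, 0.0959, 0.04], [0.4485, 0.238, 0.04]]
jar [[0.7267, 0.3003, 0.035]]
tape [[0.367, 0.401, 0.019]]
bot [[0.7323, 0.1476, 0.109]]
house [[0.6039, 0.1752, 0.058], [0.5898, 0.0901, 0.058]]
scene lens [[0.4883 0.1424 0.12  ]]
[172 189 197] [168 184 191] [183 211 208]
```

View pics/z0.png

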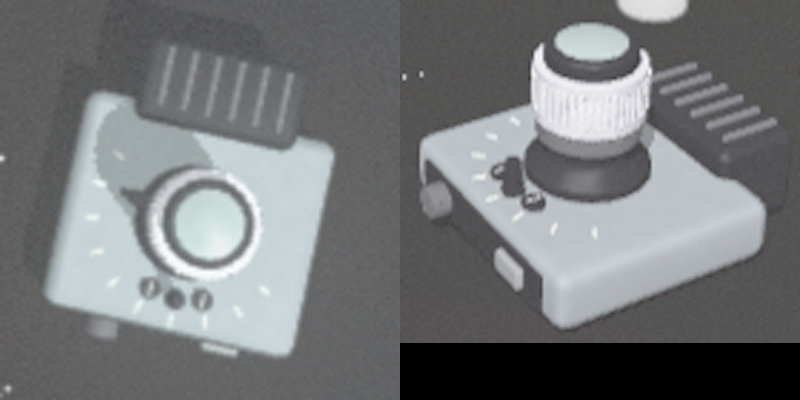

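The zoomed crop shows the post at the middle position (175,298), so position 6, with plugs either side at (150,288) and (202,300). The pointer sits upper left, near (130,197). Next I'll get precise numbers.

```bash
python3 - <<'E'
from h import *
for n,roi in(('top',(330,205,120,120)),('scene',(285,245,140,120))):
    S=eyes.snapshot(n); im=S['pixels']; x0,y0,w,h=roi; c=im[y0:y0+h,x0:x0+w].astype(int)
    lens=((c[...,1]-c[...,0])>18)&(c[...,1]>130)&(abs(c[...,1]-c[...,2])<12)
    k,lab,st,ce=cv2.connectedComponentsWithStats(lens.astype('uint8'))
    for i in range(1,k):
        if st[i,4]>60:
            uv=ce[i]+[x0,y0]; print(n,'lens',uv.round(1),st[i],plane(S,uv,.12).round(4))
    # white: low saturation, bright
    w_=(c[...,0]>195)&(c.max(2)-c.min(2)<30)
    k,lab,st,ce=cv2.connectedComponentsWithStats(w_.astype('uint8'))
    P=[]
    for i in range(1,k):
        uv=ce[i]+[x0,y0]
        z=.091 if st[i,4]>60 else .04
        print(n,'white',uv.round(1),st[i].tolist(),plane(S,uv,z).round(4)[0])
    # deck grey mask → minAreaRect
    uvz=[(130,197),(123,192),(150,288),(175,298),(202,300)]
    if n=='top':
        for (u,v),z in zip(uvz,[.068,.068,.044,.06,.044]): print('tip/plug/post/plug',plane(S,(330+u*.3,205+v*.3),z).round(4)[0])
E
```

```text
top lens [392.2 271.2] [ 53  57  20  21 299] [[0.4993 0.1542 0.12  ]]
top white [394. 256.] [64, 51, 1, 1, 1] [0.5284 0.1388 0.04  ]
top white [393.6 277.9] [46, 52, 33, 32, 155] [0.4866 0.1476 0.091 ]
top white [359.5 259.5] [28, 54, 4, 2, 6] [0.5217 0.2069 0.04  ]
top white [357.3 269.6] [26, 64, 4, 2, 7] [0.502  0.2114 0.04  ]
top white [394.9 277.7] [60, 68, 10, 9, 58] [0.4858 0.1377 0.04  ]
top white [359. 280.] [28, 75, 3, 1, 3] [0.4815 0.2083 0.04  ]
top white [363.  289.5] [32, 84, 3, 2, 4] [0.463  0.2006 0.04  ]
top white [409.  291.8] [78, 86, 3, 3, 6] [0.4582 0.1107 0.04  ]
top white [371.  296.3] [40, 90, 3, 4, 7] [0.4498 0.1851 0.04  ]
top white [401. 298.] [70, 92, 3, 3, 5] [0.4463 0.1266 0.04  ]
top white [380.6 300.4] [50, 94, 2, 4, 5] [0.4417 0.1665 0.04  ]
top white [391.  301.5] [61, 95, 1, 4, 4] [0.4396 0.1462 0.04  ]
tip/plug/post/plug [0.5124 0.1908 0.068 ]
tip/plug/post/plug [0.5153 0.1948 0.068 ]
tip/plug/post/plug [0.4594 0.1776 0.044 ]
tip/plug/post/plug [0.4545 0.165  0.06  ]
tip/plug/post/plug [0.4524 0.1473 0.044 ]
scene white [372.6 247.2] [79, 0, 19, 6,
[... 196 characters left out ...]
 31, 2, 10, 14] [0.5652 0.1738 0.04  ]
scene white [370. 276.] [85, 31, 1, 1, 1] [0.5798 0.1829 0.04  ]
scene white [371. 281.] [86, 36, 1, 1, 1] [0.569  0.1712 0.04  ]
scene white [325. 287.] [39, 41, 3, 3, 5] [0.5014 0.2098 0.04  ]
scene white [317.2 292.4] [31, 47, 3, 2, 5] [0.4813 0.2068 0.04  ]
scene white [312.5 299. ] [26, 54, 4, 1, 4] [0.4632 0.1983 0.04  ]
scene white [312.5 306.5] [26, 61, 4, 2, 8] [0.4494 0.1834 0.04  ]
scene white [316.7 314. ] [30, 68, 4, 3, 6] [0.4406 0.1651 0.04  ]
scene white [326. 320.] [40, 74, 3, 3, 5] [0.4402 0.145  0.04  ]
scene white [338.4 324.4] [53, 78, 2, 4, 5] [0.4456 0.1254 0.04  ]
scene white [352.6 325.8] [67, 80, 2, 3, 5] [0.4579 0.1092 0.04  ]
```

```bash
python3 - <<'E'
from h import *
from scipy.optimize import least_squares
T=np.array([(.5217,.2069),(.502,.2114),(.4815,.2083),(.463,.2006),(.4498,.1851),(.4417,.1665),(.4396,.1462),(.4463,.1266),(.4582,.1107)])
Sx=np.array([(.5014,.2098),(.4813,.2068),(.4632,.1983),(.4494,.1834),(.4406,.1651),(.4402,.145),(.4456,.1254),(.4579,.1092)])
for P,k in((T,np.arange(1,10)),(Sx,np.arange(2,10))):
    f=lambda p:np.r_[p[0]+p[3]*np.cos(p[2]+k*np.pi/9)-P[:,0],p[1]+p[3]*np.sin(p[2]+k*np.pi/9)-P[:,1]]
    q=least_squares(f,[.5,.153,1,.06]).x; print(q.round(4),np.degrees(q[2]),np.abs(f(q)).max())
    c=q[:2]
    for n,X in(('tip',(.5124,.1908)),('tipB',(.5153,.1948)),('pl5',(.4594,.1776)),('post',(.4545,.165)),('pl7',(.4524,.1473))):
        d=np.array(X)-c; print(n,np.hypot(*d).round(4),((np.degrees(np.arctan2(d[1],d[0])-q[2]))%360/20).round(2))
s=readout.get_state(); print(R.from_quat(s['eef_rot']).as_matrix().round(3))
E
```

```text
[0.4984 0.153  0.8138 0.0585] 46.62705952708606 0.0007653258063736734
tip 0.0403 1.15
tipB 0.0451 1.07
pl5 0.0461 5.05
post 0.0455 5.9
pl7 0.0463 7.02
[0.4978 0.1514 0.8118 0.0582] 46.51157103436726 0.0005902024192208644
tip 0.042 1.16
tipB 0.0468 1.08
pl5 0.0465 4.96
post 0.0454 5.8
pl7 0.0456 6.93
[[-0.973  0.232 -0.   ]
 [ 0.232  0.973 -0.001]
 [-0.    -0.001 -1.   ]]
```

Both cameras agree on the axis, about (0.498, 0.1525). The pointer is in notch 1 and the post at position 6, so it needs five clicks plus the idle play. I'll move above the ring first.

Call:
carry_out([
  [[-37,-30,0,0,0,0,100],[-37,-30,0,0,0,0,100],[-37,-30,0,0,0,0,100],[-37,-30,0,0,0,0,100],[-37,-30,0,0,0,0,100],[-37,-30,0,0,0,0,100],[-37,-30,0,0,0,0,100],[-37,-30,0,0,0,0,100]],
], squeeze=30)

```text
clock: 1.1
tool_pos: [0.3782, 0.3044, 0.2609]
eef_rot: [0.117, 0.993, 0.0, 0.0]
contact_force: [0.5, 0.3, 0.8]
opening: 0.996
```

Call:
carry_out([
  [[-37,-30,0,0,0,0,100],[-37,-30,0,0,0,0,100],[-37,-30,0,0,0,0,100],[-37,-30,0,0,0,0,100],[0,0,0,0,0,0.1,100],[0,0,0,0,0,0.1,100],[0,0,0,0,0,0,100]],
])

```text
clock: 1.8
tool_pos: [0.4936, 0.1546, 0.2608]
eef_rot: [0.216, 0.976, 0.0, 0.0]
contact_force: [0.1, 0.5, 0.4]
opening: 0.997
```

```bash
cat >> h.py <<'E'
def st():
    s=readout.get_state(); M=R.from_quat(s['eef_rot']).as_matrix(); p=np.array(s['tool_pos'])
    print('t',s['clock'],'p',p.round(4),'yaw(y axis)',np.degrees(np.arctan2(M[1,1],M[0,1])).round(2),'zax',M[:,2].round(4),'open',round(s['opening'],3))
    print('q',np.round(s['q'],3),'F',np.round(s['contact_force'],1),'M',np.round(s['moment'],2))
    print('tool delta mm to axis@z.100',(M.T@(np.array([.498,.1525,.100])-p)*1000).round(1))
    return s
E
python3 -c "from h import *;st()"
```

```text
t 1.8 p [0.4936 0.1546 0.2608] yaw(y axis) 65.07 zax [ 3.e-04 -0.e+00 -1.e+00] open 0.997
q [-0.262  0.551 -0.206  1.888  0.163  0.719  0.575] F [0.1 0.5 0.4] M [-0.03  0.02 -0.05]
tool delta mm to axis@z.100 [ -4.8  -0.  160.8]
```

Call:
carry_out([
  [[-5,0,0,0,0,0,100],[0,0,20,0,0,0.14,100],[0,0,20,0,0,0.14,100],[0,0,20,0,0,0.14,100],[0,0,20,0,0,0.14,100],[0,0,0,0,0,0.14,100],[0,0,0,0,0,0.14,100],[0,0,0,0,0,0,100]],
])

```text
clock: 2.6
tool_pos: [0.4979, 0.1534, 0.1805]
eef_rot: [0.594, 0.805, -0.0, 0.0]
contact_force: [-0.2, -0.0, -0.8]
opening: 0.998
```

```bash
python3 -c "
from h import *
st()
cv2.imwrite('pics/a.png',cv2.resize(snap('scene')['pixels'][180:380,230:450,::-1],(660,600)))"
```

```text
t 2.6 p [0.4979 0.1534 0.1805] yaw(y axis) 17.15 zax [ 0.e+00 -3.e-04 -1.e+00] open 0.998
q [-0.418  0.677  0.05   1.963 -0.065  0.503 -0.023] F [-0.2 -0.  -0.8] M [-0.07  0.04  0.02]
tool delta mm to axis@z.100 [-0.9 -0.2 80.5]
```

View pics/a.png

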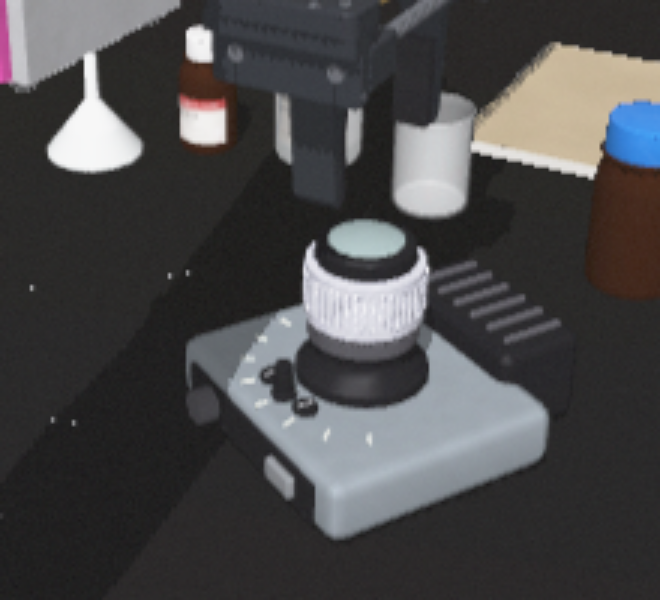

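The gripper hangs above the ring (at 365,290 in the crop), and the post stands between the two plugs at (285,378). A clockwise turn lowers q7, so I'll wind back a little more, go down and grip.

Call:
carry_out([
  [[-1,0,15,0,0,0.14,100],[0,0,15,0,0,0.14,100],[0,0,15,0,0,0.14,100],[0,0,15,0,0,0.08,100],[0,0,12,0,0,0,100],[0,0,8,0,0,0,100],[0,0,0,0,0,0,100]],
])

```text
clock: 3.35
tool_pos: [0.4977, 0.1518, 0.0999]
eef_rot: [0.774, 0.633, -0.001, -0.001]
contact_force: [0.3, -0.0, 0.3]
opening: 1.001
```

```bash
python3 -c "
from h import *
st()"
```

```text
t 3.35 p [0.4977 0.1518 0.0999] yaw(y axis) -11.47 zax [-1.6e-03  1.0e-04 -1.0e+00] open 1.001
q [-0.455  0.826  0.118  2.01  -0.279  0.322 -0.309] F [ 0.3 -0.   0.3] M [-0.1   0.07  0.01]
tool delta mm to axis@z.100 [ 0.7  0.2 -0.1]
```

Call:
carry_out([
  [[0,0,0,0,0,0,50],[0,0,0,0,0,0,50],[0,0,0,0,0,0,50],[0,0,0,0,0,0,50],[0,0,0,0,0,0,50],[0,0,0,0,0,0,50]],
], squeeze=40)

```text
clock: 3.95
tool_pos: [0.497, 0.1523, 0.101]
eef_rot: [0.775, 0.632, -0.001, -0.001]
contact_force: [-3.7, 0.7, 6.2]
opening: 0.669
```

```bash
python3 -c "
from h import *
st()"
```

```text
t 3.95 p [0.497  0.1523 0.101 ] yaw(y axis) -11.59 zax [-2.1e-03  4.0e-04 -1.0e+00] open 0.669
q [-0.457  0.824  0.119  2.011 -0.28   0.324 -0.311] F [-3.7  0.7  6.2] M [0.17 0.9  0.02]
tool delta mm to axis@z.100 [0.5 1.  1. ]
```

Call:
carry_out([
  [[0,0.7,0,0,0,-0.07,50],[0,0,0,0,0,-0.07,50],[0,0,0,0,0,-0.07,50],[0,0,0,0,0,0,50]],
])

```text
clock: 4.35
tool_pos: [0.497, 0.1522, 0.101]
eef_rot: [0.704, 0.711, -0.001, -0.001]
contact_force: [-4.5, 2.1, 6.0]
opening: 0.673
```

```bash
python3 -c "
from h import *
st()"
```

```text
t 4.35 p [0.497  0.1522 0.101 ] yaw(y axis) 0.55 zax [-3.3e-03  5.0e-04 -1.0e+00] open 0.673
q [-0.432  0.821  0.078  2.009 -0.187  0.322 -0.192] F [-4.5  2.1  6. ] M [0.19 1.09 0.05]
tool delta mm to axis@z.100 [0.3 1.  1. ]
```

Call:
carry_out([
  [[0,0,0,0,0,-0.07,50],[0,0,0,0,0,-0.07,50],[0,0,0,0,0,-0.07,50],[0,0,0,0,0,0,50]],
])

```text
clock: 4.75
tool_pos: [0.4971, 0.1522, 0.101]
eef_rot: [0.625, 0.78, -0.001, -0.001]
contact_force: [-5.9, 0.6, 7.7]
opening: 0.671
```

```bash
python3 -c "
from h import *
st()"
```

```text
t 4.75 p [0.4971 0.1522 0.101 ] yaw(y axis) 12.59 zax [-3.1e-03  4.0e-04 -1.0e+00] open 0.671
q [-0.408  0.818  0.038  2.007 -0.093  0.32  -0.073] F [-5.9  0.6  7.7] M [ 0.25  1.17 -0.02]
tool delta mm to axis@z.100 [0.1 1.  1. ]
```

Call:
carry_out([
  [[0,0,0,0,0,-0.07,50],[0,0,0,0,0,-0.07,50],[0,0,0,0,0,0,50]],
])

```text
clock: 5.05
tool_pos: [0.4971, 0.1522, 0.101]
eef_rot: [0.569, 0.822, -0.001, -0.001]
contact_force: [-4.5, 0.9, 6.9]
opening: 0.669
```

```bash
python3 -c "
from h import *
st()"
```

```text
t 5.05 p [0.4971 0.1522 0.101 ] yaw(y axis) 20.61 zax [-3.1e-03  4.0e-04 -1.0e+00] open 0.669
q [-0.392  0.817  0.012  2.007 -0.031  0.321  0.005] F [-4.5  0.9  6.9] M [ 0.24  1.1  -0.01]
tool delta mm to axis@z.100 [-0.1  1.   1. ]
```

Call:
carry_out([
  [[0,0,0,0,0,-0.07,50],[0,0,0,0,0,-0.07,50],[0,0,0,0,0,0,50]],
])

```text
clock: 5.35
tool_pos: [0.497, 0.1523, 0.101]
eef_rot: [0.51, 0.86, -0.001, -0.001]
contact_force: [-4.8, 1.6, 7.5]
opening: 0.67
```

```bash
python3 -c "
from h import *
st()"
```

```text
t 5.35 p [0.497  0.1523 0.101 ] yaw(y axis) 28.62 zax [-3.1e-03  4.0e-04 -1.0e+00] open 0.67
q [-0.376  0.816 -0.015  2.006  0.03   0.322  0.084] F [-4.8  1.6  7.5] M [0.2  1.11 0.02]
tool delta mm to axis@z.100 [-0.3  1.   1. ]
```

Call:
carry_out([
  [[0,0,0,0,0,-0.07,50],[0,0,0,0,0,-0.07,50],[0,0,0,0,0,0,50]],
])

```text
clock: 5.65
tool_pos: [0.4971, 0.1522, 0.101]
eef_rot: [0.449, 0.894, -0.001, -0.001]
contact_force: [-3.9, 1.8, 6.2]
opening: 0.671
```

```bash
python3 -c "
from h import *
st()"
```

```text
t 5.65 p [0.4971 0.1522 0.101 ] yaw(y axis) 36.66 zax [-2.8e-03  2.0e-04 -1.0e+00] open 0.671
q [-0.36   0.816 -0.042  2.005  0.092  0.325  0.164] F [-3.9  1.8  6.2] M [ 0.25  1.19 -0.01]
tool delta mm to axis@z.100 [-0.3  0.9  1. ]
```

Call:
carry_out([
  [[0,0,0,0,0,-0.07,50],[0,0,0,0,0,-0.0,50],[0,0,0,0,0,0,50]],
])

```text
clock: 5.95
tool_pos: [0.4971, 0.1522, 0.101]
eef_rot: [0.418, 0.908, -0.001, -0.001]
contact_force: [-5.1, 0.7, 6.4]
opening: 0.668
```

```bash
python3 -c "
from h import *
st()
S=snap('scene');T=snap('top')
a=cv2.resize(T['pixels'][205:325,330:450],(400,400),interpolation=2);b=cv2.resize(S['pixels'][245:365,285:425],(400,343),interpolation=2)
m=np.hstack([a,cv2.copyMakeBorder(b,0,57,0,0,0)])[:,:,::-1];cv2.imwrite('pics/b.png',(255*(m/255.)**.5).astype('uint8'))"
```

```text
t 5.95 p [0.4971 0.1522 0.101 ] yaw(y axis) 40.59 zax [-2.8e-03  1.0e-04 -1.0e+00] open 0.668
q [-0.352  0.816 -0.055  2.005  0.122  0.327  0.202] F [-5.1  0.7  6.4] M [0.21 1.06 0.03]
tool delta mm to axis@z.100 [-0.4  0.9  1. ]
```

View pics/b.png

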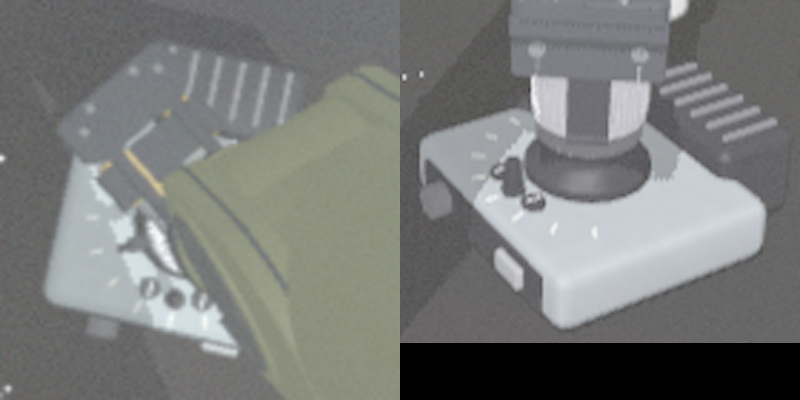

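The top view shows the pointer has already moved, from (130,197) to about (125,246), without a clear moment signal. I'll measure its angle.

```bash
cat >> h.py <<'E'
C=np.array([.498,.1525]); A0=46.57
def ang(S,uv,z=.068):
    X=plane(S,uv,z)[:,:2]-C; return np.hypot(X[:,0],X[:,1]), ((np.degrees(np.arctan2(X[:,1],X[:,0]))-A0)%360)/20
def ptr(show=False):
    # sample plane z=.068 at r 38..47 mm, top view; darkness profile by notch angle
    S=snap('top'); g=cv2.cvtColor(S['pixels'],cv2.COLOR_RGB2GRAY).astype(np.float32)
    ks=np.arange(0,8.01,.1); out=[]
    for rr in(.041,.045):
        a=np.radians(A0+ks*20); X=np.c_[C[0]+rr*np.cos(a),C[1]+rr*np.sin(a),np.full(len(ks),.068)]
        uv=proj(S,X).astype(np.float32); out.append(cv2.remap(g,uv[None,:,0].copy(),uv[None,:,1].copy(),1)[0])
    for j,k in enumerate(ks):
        if j%2==0: print('%.1f:%d/%d'%(k,out[0][j],out[1][j]),end=' ')
    print(); return S
E
python3 -c "
from h import *
S=ptr(); print(ang(S,[(330+122*.3,205+248*.3),(330+132*.3,205+244*.3)]))"
```

```text
0.0:125/127 0.2:74/72 0.4:64/63 0.6:59/56 0.8:62/63 1.0:65/67 1.2:66/65 1.4:70/62 1.6:87/66 1.8:128/119 2.0:181/156 2.2:188/192 2.4:191/192 2.6:186/191 2.8:104/176 3.0:65/71 3.2:76/119 3.4:156/186 3.6:189/190 3.8:189/190 4.0:191/191 4.2:191/184 4.4:183/111 4.6:122/90 4.8:98/158 5.0:107/83 5.2:126/131 5.4:106/86 5.6:71/47 5.8:75/62 6.0:123/78 6.2:177/161 6.4:96/108 6.6:75/97 6.8:115/128 7.0:69/78 7.2:54/65 7.4:54/56 7.6:56/56 7.8:68/64 8.0:94/88 
(array([0.04561745, 0.03946699]), array([3.10413329, 3.08228582]))
```

The pointer is in notch 3, so two clicks have passed and three remain. From here I'll go in small steps and check with the camera each time.

Call:
carry_out([
  [[0,0,0,0,0,-0.07,50],[0,0,0,0,0,0,50],[0,0,0,0,0,0,50]],
])

```text
clock: 6.4
tool_pos: [0.4971, 0.1522, 0.101]
eef_rot: [0.386, 0.922, -0.0, -0.001]
contact_force: [-5.4, 1.1, 6.9]
opening: 0.668
```

```bash
python3 -c "
from h import *
st();ptr()"
```

```text
t 6.4 p [0.4971 0.1522 0.101 ] yaw(y axis) 44.55 zax [-2.8e-03  1.0e-04 -1.0e+00] open 0.668
q [-0.343  0.816 -0.069  2.004  0.153  0.329  0.242] F [-5.4  1.1  6.9] M [ 0.25  1.12 -0.19]
tool delta mm to axis@z.100 [-0.4  0.9  1. ]
0.0:70/72 0.2:128/129 0.4:96/83 0.6:62/62 0.8:60/58 1.0:60/63 1.2:65/65 1.4:66/65 1.6:64/66 1.8:75/68 2.0:138/116 2.2:185/181 2.4:190/189 2.6:191/182 2.8:179/185 3.0:99/143 3.2:54/62 3.4:72/124 3.6:167/169 3.8:189/176 4.0:191/187 4.2:190/178 4.4:181/106 4.6:119/91 4.8:96/157 5.0:107/83 5.2:125/132 5.4:107/85 5.6:70/45 5.8:74/64 6.0:122/80 6.2:174/158 6.4:96/107 6.6:73/96 6.8:114/128 7.0:68/78 7.2:55/65 7.4:53/54 7.6:55/55 7.8:66/65 8.0:94/89
```

Call:
carry_out([
  [[0,0,0,0,0,-0.07,50],[0,0,0,0,0,0,50],[0,0,0,0,0,0,50]],
])

```text
clock: 6.75
tool_pos: [0.4971, 0.1523, 0.101]
eef_rot: [0.353, 0.935, -0.0, -0.001]
contact_force: [-4.5, 1.9, 6.3]
opening: 0.676
```

```bash
python3 -c "
from h import *
st();ptr()"
```

```text
t 6.75 p [0.4971 0.1523 0.101 ] yaw(y axis) 48.61 zax [-2.7e-03  1.0e-04 -1.0e+00] open 0.676
q [-0.335  0.816 -0.083  2.004  0.184  0.331  0.282] F [-4.5  1.9  6.3] M [0.25 1.06 0.04]
tool delta mm to axis@z.100 [-0.5  0.8  1. ]
0.0:64/62 0.2:64/66 0.4:108/113 0.6:120/103 0.8:69/65 1.0:63/59 1.2:58/61 1.4:64/65 1.6:64/62 1.8:64/63 2.0:70/63 2.2:99/100 2.4:147/127 2.6:185/151 2.8:188/158 3.0:187/155 3.2:187/151 3.4:131/150 3.6:63/78 3.8:61/81 4.0:117/170 4.2:182/157 4.4:181/105 4.6:120/90 4.8:95/155 5.0:106/82 5.2:125/130 5.4:106/85 5.6:69/47 5.8:72/61 6.0:119/76 6.2:173/157 6.4:96/105 6.6:74/97 6.8:114/127 7.0:68/77 7.2:53/65 7.4:54/54 7.6:54/54 7.8:70/64 8.0:90/91
```

Call:
carry_out([
  [[0,0,0,0,0,-0.07,50],[0,0,0,0,0,0,50],[0,0,0,0,0,0,50]],
])

```text
clock: 7.1
tool_pos: [0.4971, 0.1522, 0.101]
eef_rot: [0.32, 0.947, -0.0, -0.001]
contact_force: [-4.8, 1.4, 7.0]
opening: 0.672
```

```bash
python3 -c "
from h import *
st();ptr()"
```

```text
t 7.1 p [0.4971 0.1522 0.101 ] yaw(y axis) 52.62 zax [-2.6e-03  1.0e-04 -1.0e+00] open 0.672
q [-0.326  0.816 -0.097  2.003  0.214  0.334  0.323] F [-4.8  1.4  7. ] M [0.2  1.13 0.  ]
tool delta mm to axis@z.100 [-0.5  0.7  1. ]
0.0:63/62 0.2:62/61 0.4:62/63 0.6:89/97 0.8:129/125 1.0:75/68 1.2:63/62 1.4:57/57 1.6:60/64 1.8:61/62 2.0:64/64 2.2:68/63 2.4:90/85 2.6:168/130 2.8:186/135 3.0:185/133 3.2:183/130 3.4:177/133 3.6:98/118 3.8:54/65 4.0:60/73 4.2:119/128 4.4:176/98 4.6:117/87 4.8:94/155 5.0:105/81 5.2:122/129 5.4:105/84 5.6:70/48 5.8:74/60 6.0:120/75 6.2:173/156 6.4:93/104 6.6:75/94 6.8:114/126 7.0:68/76 7.2:53/68 7.4:52/54 7.6:55/55 7.8:73/62 8.0:86/92
```

Call:
carry_out([
  [[0,0,0,0,0,-0.07,50],[0,0,0,0,0,-0.07,50],[0,0,0,0,0,0,50],[0,0,0,0,0,0,50]],
])

```text
clock: 7.55
tool_pos: [0.4971, 0.1522, 0.101]
eef_rot: [0.253, 0.967, -0.0, -0.001]
contact_force: [-4.7, 1.6, 7.5]
opening: 0.673
```

```bash
python3 -c "
from h import *
st();ptr()"
```

```text
t 7.55 p [0.4971 0.1522 0.101 ] yaw(y axis) 60.64 zax [-2.5e-03  2.0e-04 -1.0e+00] open 0.673
q [-0.309  0.816 -0.126  2.003  0.274  0.341  0.403] F [-4.7  1.6  7.5] M [0.25 1.16 0.01]
tool delta mm to axis@z.100 [-0.6  0.6  1. ]
0.0:60/60 0.2:60/62 0.4:61/63 0.6:60/60 0.8:59/62 1.0:62/64 1.2:104/127 1.4:116/95 1.6:66/62 1.8:61/56 2.0:57/59 2.2:59/61 2.4:60/61 2.6:62/61 2.8:77/63 3.0:116/103 3.2:137/123 3.4:133/122 3.6:124/122 3.8:72/109 4.0:50/57 4.2:59/80 4.4:148/86 4.6:111/68 4.8:86/105 5.0:102/72 5.2:118/125 5.4:101/79 5.6:65/44 5.8:70/59 6.0:114/73 6.2:167/150 6.4:90/101 6.6:71/92 6.8:109/122 7.0:64/75 7.2:51/84 7.4:52/53 7.6:55/52 7.8:75/67 8.0:83/83
```

Call:
carry_out([
  [[0,0,0,0,0,-0.07,50],[0,0,0,0,0,0,50],[0,0,0,0,0,0,50]],
])

```text
clock: 7.9
tool_pos: [0.4971, 0.1523, 0.101]
eef_rot: [0.22, 0.976, -0.0, -0.001]
contact_force: [-5.1, 1.4, 7.2]
opening: 0.668
```

```bash
python3 -c "
from h import *
st();ptr()"
```

```text
t 7.9 p [0.4971 0.1523 0.101 ] yaw(y axis) 64.61 zax [-2.6e-03  2.0e-04 -1.0e+00] open 0.668
q [-0.3    0.817 -0.141  2.002  0.303  0.345  0.444] F [-5.1  1.4  7.2] M [ 0.3   1.14 -0.17]
tool delta mm to axis@z.100 [-0.7  0.6  1. ]
0.0:60/60 0.2:59/60 0.4:59/60 0.6:60/60 0.8:62/61 1.0:59/61 1.2:62/61 1.4:83/105 1.6:133/126 1.8:81/67 2.0:60/60 2.2:58/56 2.4:57/60 2.6:60/61 2.8:62/61 3.0:67/60 3.2:96/83 3.4:119/120 3.6:121/122 3.8:116/122 4.0:67/102 4.2:49/56 4.4:49/47 4.6:79/62 4.8:87/103 5.0:98/67 5.2:117/122 5.4:101/79 5.6:66/45 5.8:70/59 6.0:115/73 6.2:166/150 6.4:90/101 6.6:71/90 6.8:108/121 7.0:65/74 7.2:51/85 7.4:51/53 7.6:58/52 7.8:79/70 8.0:76/83
```

Call:
carry_out([
  [[0,0,0,0,0,-0.07,50],[0,0,0,0,0,0,50],[0,0,0,0,0,0,50]],
])

```text
clock: 8.25
tool_pos: [0.4971, 0.1523, 0.101]
eef_rot: [0.185, 0.983, -0.0, -0.001]
contact_force: [-5.5, 1.7, 7.4]
opening: 0.67
```

```bash
python3 -c "
from h import *
st();ptr()"
```

```text
t 8.25 p [0.4971 0.1523 0.101 ] yaw(y axis) 68.66 zax [-2.6e-03  2.0e-04 -1.0e+00] open 0.67
q [-0.291  0.817 -0.155  2.002  0.333  0.349  0.485] F [-5.5  1.7  7.4] M [ 0.23  1.12 -0.  ]
tool delta mm to axis@z.100 [-0.8  0.5  1. ]
0.0:60/60 0.2:61/60 0.4:62/60 0.6:60/60 0.8:60/59 1.0:59/59 1.2:59/60 1.4:59/59 1.6:64/72 1.8:120/132 2.0:113/85 2.2:61/61 2.4:60/56 2.6:58/59 2.8:60/59 3.0:59/60 3.2:65/62 3.4:91/72 3.6:120/116 3.8:121/120 4.0:115/120 4.2:67/113 4.4:51/59 4.6:53/58 4.8:66/102 5.0:97/62 5.2:118/119 5.4:100/78 5.6:65/44 5.8:71/58 6.0:114/70 6.2:165/148 6.4:89/99 6.6:72/92 6.8:109/120 7.0:65/71 7.2:51/60 7.4:53/52 7.6:65/52 7.8:82/74 8.0:76/79
```

Call:
carry_out([
  [[0,0,0,0,0,0,50],[0,0,0,0,0,0,50],[0,0,0,0,0,0,50],[0,0,0,0,0,0,50],[0,0,0,0,0,0,50]],
])

```text
clock: 8.8
tool_pos: [0.4971, 0.1523, 0.101]
eef_rot: [0.185, 0.983, -0.0, -0.001]
contact_force: [-5.1, 0.8, 7.4]
opening: 0.671
```

```bash
python3 -c "
from h import *
st();ptr()"
```

```text
t 8.8 p [0.4971 0.1523 0.101 ] yaw(y axis) 68.67 zax [-2.5e-03  1.0e-04 -1.0e+00] open 0.671
q [-0.292  0.817 -0.155  2.002  0.333  0.349  0.485] F [-5.1  0.8  7.4] M [ 0.25  1.14 -0.01]
tool delta mm to axis@z.100 [-0.8  0.5  1. ]
0.0:60/60 0.2:61/59 0.4:59/59 0.6:60/58 0.8:58/59 1.0:60/58 1.2:59/60 1.4:60/60 1.6:64/72 1.8:120/132 2.0:112/84 2.2:64/62 2.4:62/56 2.6:60/60 2.8:61/59 3.0:59/61 3.2:65/61 3.4:90/71 3.6:117/108 3.8:120/121 4.0:117/120 4.2:77/113 4.4:49/61 4.6:52/59 4.8:64/101 5.0:96/62 5.2:117/118 5.4:101/77 5.6:66/44 5.8:68/58 6.0:114/70 6.2:164/150 6.4:90/100 6.6:69/91 6.8:108/121 7.0:68/70 7.2:51/61 7.4:51/51 7.6:64/54 7.8:82/74 8.0:71/79
```

Call:
carry_out([
  [[0,0,0,0,0,-0.07,50],[0,0,0,0,0,0,50],[0,0,0,0,0,0,50]],
])

```text
clock: 9.15
tool_pos: [0.4972, 0.1523, 0.101]
eef_rot: [0.151, 0.989, -0.0, -0.001]
contact_force: [-4.9, 1.4, 6.9]
opening: 0.672
```

```bash
python3 -c "
from h import *
st();ptr()"
```

```text
t 9.15 p [0.4972 0.1523 0.101 ] yaw(y axis) 72.68 zax [-2.3e-03  2.0e-04 -1.0e+00] open 0.672
q [-0.282  0.818 -0.17   2.001  0.363  0.353  0.527] F [-4.9  1.4  6.9] M [0.28 1.14 0.04]
tool delta mm to axis@z.100 [-0.7  0.4  1. ]
0.0:60/58 0.2:61/60 0.4:59/59 0.6:60/59 0.8:57/59 1.0:60/60 1.2:61/60 1.4:60/59 1.6:58/60 1.8:59/61 2.0:98/113 2.2:134/100 2.4:79/64 2.6:63/57 2.8:57/59 3.0:59/60 3.2:61/60 3.4:63/58 3.6:87/63 3.8:112/98 4.0:120/120 4.2:121/119 4.4:110/87 4.6:58/50 4.8:48/46 5.0:55/53 5.2:102/98 5.4:100/72 5.6:68/44 5.8:68/58 6.0:115/73 6.2:164/149 6.4:90/99 6.6:71/91 6.8:109/119 7.0:67/72 7.2:51/65 7.4:53/53 7.6:69/57 7.8:81/78 8.0:71/76
```

Call:
carry_out([
  [[0,0,0,0,0,-0.07,50],[0,0,0,0,0,-0.07,50],[0,0,0,0,0,0,50]],
])

```text
clock: 9.5
tool_pos: [0.4972, 0.1523, 0.101]
eef_rot: [0.08, 0.997, 0.0, -0.001]
contact_force: [-4.6, 1.2, 7.1]
opening: 0.674
```

```bash
python3 -c "
from h import *
st();ptr()
S=snap('scene');T=snap('top')
a=cv2.resize(T['pixels'][205:325,330:450],(400,400),interpolation=2);b=cv2.resize(S['pixels'][275:345,295:375],(400,350),interpolation=2)
m=np.hstack([a,cv2.copyMakeBorder(b,0,50,0,0,0)])[:,:,::-1];cv2.imwrite('pics/c.png',(255*(m/255.)**.5).astype('uint8'))"
```

```text
t 9.5 p [0.4972 0.1523 0.101 ] yaw(y axis) 80.77 zax [-2.3e-03  3.0e-04 -1.0e+00] open 0.674
q [-0.263  0.82  -0.202  2.     0.421  0.363  0.611] F [-4.6  1.2  7.1] M [ 0.27  1.1  -0.  ]
tool delta mm to axis@z.100 [-0.8  0.3  1. ]
0.0:57/57 0.2:57/59 0.4:57/57 0.6:59/60 0.8:57/58 1.0:59/59 1.2:59/58 1.4:59/59 1.6:59/58 1.8:59/61 2.0:60/61 2.2:59/62 2.4:65/73 2.6:117/140 2.8:126/93 3.0:72/61 3.2:58/60 3.4:58/57 3.6:59/60 3.8:62/60 4.0:76/60 4.2:112/73 4.4:117/75 4.6:82/64 4.8:56/100 5.0:46/53 5.2:59/77 5.4:75/69 5.6:66/40 5.8:68/48 6.0:114/63 6.2:166/150 6.4:90/99 6.6:70/91 6.8:110/120 7.0:67/69 7.2:50/64 7.4:59/54 7.6:80/66 7.8:76/82 8.0:73/73
```

View pics/c.png

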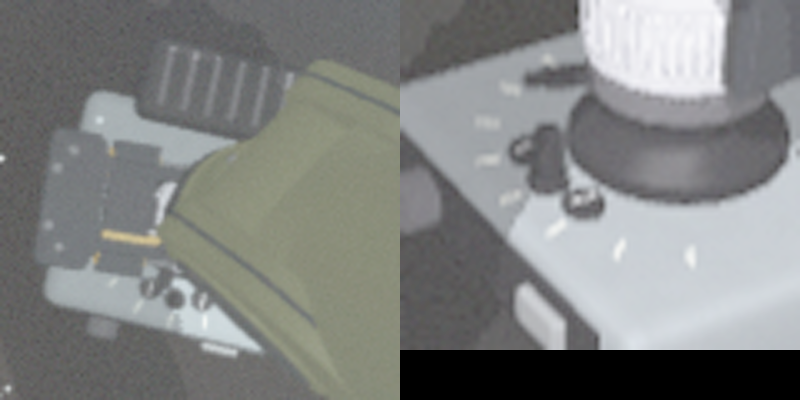

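The scene crop shows the tip clearly at (530,77). I'll cross-check its angle from this camera.

```bash
python3 -c "
from h import *
S=snap('scene');print(ang(S,[(295+26,275+15.4),(295+28,275+15.2),(295+36,275+15)]))
T=snap('top');print(ang(T,[(330+155*.3,205+277*.3)]))
for n in range(4,8):
  a=np.radians(A0+20*n); print(n,[((proj(S,[C[0]+r_*np.cos(a),C[1]+r_*np.sin(a),.068])[0]-[295,275])*5+[400,0]).round() for r_ in(.035,.046)])"
```

```text
(array([0.04507858, 0.04206514, 0.03045783]), array([5.14326448, 5.15165895, 5.35208292]))
(array([0.03965747]), array([4.75225637]))
4 [array([561.,  48.]), array([525.,  45.])]
5 [array([562.,  70.]), array([525.,  73.])]
6 [array([577.,  91.]), array([544., 101.])]
7 [array([604., 108.]), array([581., 124.])]
```

Both views put the pointer in notch 5, so there is one more click to go, expected near yaw 89–91.

Call:
carry_out([
  [[0,0,0,0,0,-0.07,50],[0,0,0,0,0,-0.06,50],[0,0,0,0,0,0,50],[0,0,0,0,0,0,50]],
])

```text
clock: 10.15
tool_pos: [0.4971, 0.1524, 0.101]
eef_rot: [0.016, 1.0, 0.0, -0.001]
contact_force: [-6.7, 1.5, 7.0]
opening: 0.673
```

```bash
cat >> h.py <<'E'
def sptr():
    S=snap('scene'); g=cv2.cvtColor(S['pixels'],cv2.COLOR_RGB2GRAY).astype(np.float32)
    ks=np.arange(4,7.51,.2); a=np.radians(A0+ks*20)
    for rr in(.036,.04,.044):
        uv=proj(S,np.c_[C[0]+rr*np.cos(a),C[1]+rr*np.sin(a),np.full(len(ks),.068)]).astype(np.float32)
        v=cv2.remap(g,uv[None,:,0].copy(),uv[None,:,1].copy(),1)[0]
        print('scene',rr,' '.join('%.1f:%d'%t for t in zip(ks,v)))
    return S
E
python3 -c "
from h import *
st();ptr();sptr()"
```

```text
t 10.15 p [0.4971 0.1524 0.101 ] yaw(y axis) 88.15 zax [-2.4e-03  3.0e-04 -1.0e+00] open 0.673
q [-0.246  0.821 -0.231  2.     0.473  0.374  0.689] F [-6.7  1.5  7. ] M [0.29 1.19 0.06]
tool delta mm to axis@z.100 [-0.9  0.2  1. ]
0.0:60/59 0.2:56/57 0.4:58/59 0.6:57/57 0.8:59/56 1.0:61/59 1.2:60/57 1.4:59/60 1.6:58/58 1.8:60/58 2.0:60/61 2.2:59/62 2.4:60/60 2.6:61/61 2.8:61/62 3.0:72/101 3.2:128/141 3.4:109/78 3.6:66/63 3.8:60/58 4.0:56/59 4.2:59/59 4.4:66/60 4.6:80/68 4.8:80/101 5.0:86/60 5.2:63/85 5.4:50/53 5.6:48/41 5.8:62/47 6.0:113/57 6.2:165/148 6.4:90/100 6.6:65/91 6.8:76/120 7.0:54/67 7.2:59/49 7.4:74/57 7.6:78/78 7.8:75/76 8.0:79/73 
scene 0.036 4.0:106 4.2:107 4.4:114 4.6:126 4.8:118 5.0:85 5.2:48 5.4:34 5.6:35 5.8:37 6.0:47 6.2:42 6.4:33 6.6:34 6.8:34 7.0:38 7.2:36 7.4:40
scene 0.04 4.0:108 4.2:120 4.4:137 4.6:126 4.8:106 5.0:97 5.2:59 5.4:37 5.6:35 5.8:36 6.0:62 6.2:93 6.4:53 6.6:33 6.8:33 7.0:43 7.2:42 7.4:40
scene 0.044 4.0:87 4.2:106 4.4:106 4.6:106 4.8:105 5.0:104 5.2:88 5.4:46 5.6:37 5.8:53 6.0:90 6.2:103 6.4:103 6.6:42 6.8:33 7.0:40 7.2:44 7.4:46
```

Call:
carry_out([
  [[0,0,0,0,0,-0.04,50],[0,0,0,0,0,0,50],[0,0,0,0,0,0,50],[0,0,0,0,0,0,50]],
])

```text
clock: 10.65
tool_pos: [0.4971, 0.1524, 0.101]
eef_rot: [-0.004, 1.0, 0.0, -0.001]
contact_force: [-5.8, 1.5, 6.7]
opening: 0.672
```

```bash
python3 -c "
from h import *
st();ptr();S=sptr()
b=cv2.resize(S['pixels'][275:345,295:375],(480,420),interpolation=2)[:,:,::-1];cv2.imwrite('pics/d.png',(255*(b/255.)**.5).astype('uint8'))"
```

```text
t 10.65 p [0.4971 0.1524 0.101 ] yaw(y axis) 90.44 zax [-2.3e-03  2.0e-04 -1.0e+00] open 0.672
q [-0.241  0.822 -0.24   1.999  0.488  0.378  0.714] F [-5.8  1.5  6.7] M [ 0.27  1.14 -0.04]
tool delta mm to axis@z.100 [-0.9  0.1  1. ]
0.0:63/60 0.2:60/59 0.4:58/58 0.6:58/57 0.8:59/60 1.0:57/60 1.2:60/60 1.4:61/59 1.6:59/60 1.8:59/61 2.0:58/60 2.2:58/61 2.4:61/61 2.6:60/61 2.8:58/59 3.0:60/64 3.2:85/114 3.4:135/114 3.6:92/64 3.8:64/62 4.0:59/56 4.2:58/61 4.4:62/60 4.6:78/61 4.8:75/58 5.0:96/56 5.2:90/100 5.4:53/71 5.6:48/46 5.8:59/47 6.0:113/60 6.2:165/147 6.4:91/101 6.6:64/93 6.8:78/120 7.0:53/66 7.2:64/53 7.4:78/61 7.6:77/80 7.8:72/75 8.0:77/76 
scene 0.036 4.0:107 4.2:107 4.4:115 4.6:128 4.8:118 5.0:90 5.2:57 5.4:36 5.6:34 5.8:36 6.0:38 6.2:40 6.4:34 6.6:32 6.8:34 7.0:37 7.2:35 7.4:39
scene 0.04 4.0:109 4.2:122 4.4:137 4.6:126 4.8:105 5.0:100 5.2:74 5.4:35 5.6:33 5.8:34 6.0:42 6.2:82 6.4:50 6.6:33 6.8:33 7.0:42 7.2:43 7.4:42
scene 0.044 4.0:86 4.2:105 4.4:105 4.6:105 4.8:105 5.0:106 5.2:95 5.4:59 5.6:36 5.8:42 6.0:86 6.2:102 6.4:104 6.6:42 6.8:35 7.0:41 7.2:44 7.4:45
```

View pics/d.png

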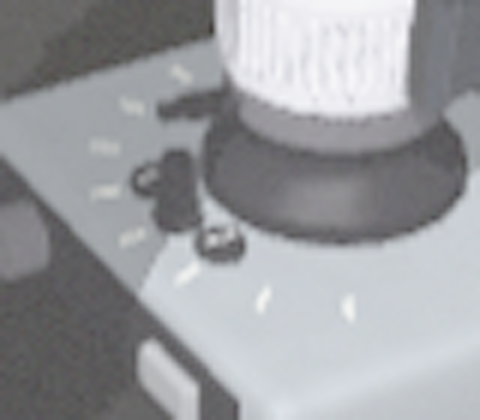

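The tip, at (165,108) in the crop, is now half-way at about 5.5–5.6. One more small step should make it jump.

Call:
carry_out([
  [[0,0,0,0,0,-0.03,50],[0,0,0,0,0,0,50],[0,0,0,0,0,0,50],[0,0,0,0,0,0,50]],
])

```text
clock: 11.15
tool_pos: [0.4972, 0.1523, 0.101]
eef_rot: [-0.019, 1.0, 0.0, -0.001]
contact_force: [-5.7, 1.7, 7.1]
opening: 0.676
```

```bash
python3 -c "
from h import *
st();sptr()"
```

```text
t 11.15 p [0.4972 0.1523 0.101 ] yaw(y axis) 92.15 zax [-2.1e-03  3.0e-04 -1.0e+00] open 0.676
q [-0.236  0.823 -0.247  1.999  0.5    0.38   0.732] F [-5.7  1.7  7.1] M [ 0.28  1.15 -0.02]
tool delta mm to axis@z.100 [-0.8  0.1  1. ]
scene 0.036 4.0:106 4.2:106 4.4:114 4.6:127 4.8:120 5.0:105 5.2:104 5.4:89 5.6:50 5.8:32 6.0:34 6.2:40 6.4:36 6.6:33 6.8:33 7.0:32 7.2:40 7.4:43
scene 0.04 4.0:107 4.2:121 4.4:138 4.6:127 4.8:106 5.0:106 5.2:105 5.4:100 5.6:60 5.8:32 6.0:33 6.2:36 6.4:36 6.6:33 6.8:32 7.0:33 7.2:42 7.4:43
scene 0.044 4.0:87 4.2:107 4.4:106 4.6:106 4.8:105 5.0:105 5.2:105 5.4:105 5.6:92 5.8:41 6.0:36 6.2:54 6.4:83 6.6:41 6.8:32 7.0:35 7.2:42 7.4:45
```

Call:
carry_out([
  [[0,0,0,0,0,-0.03,50],[0,0,0,0,0,0,50],[0,0,0,0,0,0,50],[0,0,0,0,0,0,50]],
])

```text
clock: 11.6
tool_pos: [0.4972, 0.1524, 0.101]
eef_rot: [-0.034, 0.999, 0.0, -0.001]
contact_force: [-5.2, 1.0, 7.1]
opening: 0.674
```

```bash
python3 -c "
from h import *
st();S=sptr()"
```

```text
t 11.6 p [0.4972 0.1524 0.101 ] yaw(y axis) 93.87 zax [-2.1e-03  3.0e-04 -1.0e+00] open 0.674
q [-0.232  0.823 -0.254  1.999  0.512  0.383  0.751] F [-5.2  1.   7.1] M [0.26 1.2  0.03]
tool delta mm to axis@z.100 [-0.8  0.1  1. ]
scene 0.036 4.0:106 4.2:107 4.4:114 4.6:126 4.8:120 5.0:105 5.2:105 5.4:92 5.6:64 5.8:35 6.0:34 6.2:37 6.4:40 6.6:33 6.8:35 7.0:33 7.2:41 7.4:40
scene 0.04 4.0:109 4.2:121 4.4:137 4.6:126 4.8:106 5.0:105 5.2:104 5.4:103 5.6:77 5.8:35 6.0:33 6.2:35 6.4:36 6.6:32 6.8:32 7.0:35 7.2:41 7.4:42
scene 0.044 4.0:87 4.2:106 4.4:106 4.6:107 4.8:106 5.0:105 5.2:104 5.4:104 5.6:92 5.8:60 6.0:34 6.2:52 6.4:74 6.6:40 6.8:34 7.0:34 7.2:41 7.4:44
```

The pointer now reads about 6.0, so it has clicked over. I'll release and rise, then look.

Call:
carry_out([
  [[0,0,0,0,0,0,100],[0,0,0,0,0,0,100],[0,0,0,0,0,0,100],[0,0,0,0,0,0,100],[0,0,0,0,0,0,100],[0,0,0,0,0,0,100]],
])

```text
clock: 12.25
tool_pos: [0.4989, 0.1517, 0.1007]
eef_rot: [-0.033, 0.999, 0.0, 0.0]
contact_force: [-0.2, 0.1, -0.1]
opening: 0.999
```

Call:
carry_out([
  [[0,0,-10,0,0,0,100],[0,0,-20,0,0,0,100],[0,0,-30,0,0,0,100],[0,0,-40,0,0,0,100],[0,0,-40,0,0,0,100],[0,40,0,0,0,0,100],[0,40,0,0,0,0,100],[0,40,0,0,0,0,100]],
])

```text
clock: 13.05
tool_pos: [0.4909, 0.2724, 0.2421]
eef_rot: [-0.032, 0.999, 0.0, 0.001]
contact_force: [1.2, 0.2, -0.2]
opening: 1.002
```

Call:
carry_out([
  [[0,40,0,0,0,0,100],[0,30,0,0,0,0,100],[0,0,0,0,0,0,100],[0,0,0,0,0,0,100],[0,0,0,0,0,0,100]],
])

```text
clock: 13.55
tool_pos: [0.4867, 0.3394, 0.2409]
eef_rot: [-0.032, 0.999, -0.001, 0.0]
contact_force: [0.0, 0.7, -0.4]
opening: 0.997
```

```bash
python3 -c "
from h import *
st();S=sptr();T=ptr()
a=cv2.resize(T['pixels'][205:325,330:450],(400,400),interpolation=2);b=cv2.resize(S['pixels'][275:345,295:375],(400,350),interpolation=2)
m=np.hstack([a,cv2.copyMakeBorder(b,0,50,0,0,0)])[:,:,::-1];cv2.imwrite('pics/e.png',(255*(m/255.)**.5).astype('uint8'))
T0=cv2.imread('pics/top0.png')[:,:,::-1].astype(int)
for n,(u,v) in dict(jar=(312,158),tape=(262,338),bottle=(393,147)).items(): print(n,np.abs(T['pixels'].astype(int)-T0)[v-22:v+22,u-22:u+22].mean())"
```

```text
t 13.55 p [0.4867 0.3394 0.2409] yaw(y axis) 93.69 zax [ 1.0e-04 -1.7e-03 -1.0e+00] open 0.997
q [-0.459  0.69  -0.399  1.679  0.34   0.843  0.631] F [ 0.   0.7 -0.4] M [-0.02  0.07  0.01]
tool delta mm to axis@z.100 [   0.7 -187.   141.2]
scene 0.036 4.0:165 4.2:165 4.4:178 4.6:198 4.8:186 5.0:163 5.2:163 5.4:143 5.6:94 5.8:46 6.0:45 6.2:44 6.4:41 6.6:33 6.8:32 7.0:33 7.2:38 7.4:42
scene 0.04 4.0:164 4.2:186 4.4:207 4.6:193 4.8:164 5.0:162 5.2:161 5.4:159 5.6:116 5.8:45 6.0:46 6.2:47 6.4:40 6.6:39 6.8:32 7.0:31 7.2:42 7.4:42
scene 0.044 4.0:128 4.2:162 4.4:164 4.6:164 4.8:162 5.0:161 5.2:161 5.4:162 5.6:142 5.8:89 6.0:44 6.2:71 6.4:110 6.6:55 6.8:34 7.0:35 7.2:39 7.4:44
0.0:137/137 0.2:138/138 0.4:138/139 0.6:138/138 0.8:139/137 1.0:136/137 1.2:137/136 1.4:136/139 1.6:137/184 1.8:156/196 2.0:192/199 2.2:195/201 2.4:199/201 2.6:199/199 2.8:199/200 3.0:200/199 3.2:200/199 3.4:199/198 3.6:198/198 3.8:197/199 4.0:199/198 4.2:197/191 4.4:190/118 4.6:127/101 4.8:106/166 5.0:117/92 5.2:133/140 5.4:116/95 5.6:78/60 5.8:78/71 6.0:83/89 6.2:122/168 6.4:102/117 6.6:87/105 6.8:130/138 7.0:104/97 7.2:172/189 7.4:201/201 7.6:200/198 7.8:199/200 8.0:200/200 
jar 6.796487603305785
tape 64.29132231404958
bottle 6.4925964187327825
```

View pics/e.png

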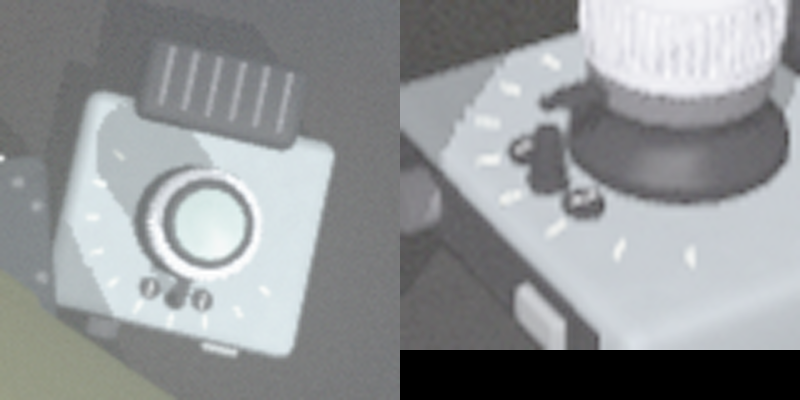

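The pointer now stands directly over the post, at (176,293) in the top crop and (545,102) above the post in the scene crop. The arm hides the tape roll from above, so I'll check it in the scene view and then hand in.

```bash
python3 -c "
from h import *
S=snap('scene');a=cv2.imread('pics/scene0.png')[:,:,::-1].astype(int)
f=lambda p:(lambda m:(m.sum(),np.argwhere(m).mean(0).round(1)))((p[265:312,160:222].min(2)>95))
print(f(a),f(S['pixels'].astype(int)));st()
print(ticket.finish_job())"
```

```text
(np.int64(1088), array([23.7, 30.1])) (np.int64(1104), array([23.6, 30.2]))
t 13.7 p [0.4868 0.3397 0.2408] yaw(y axis) 93.67 zax [ 1.e-04 -9.e-04 -1.e+00] open 0.996
q [-0.459  0.69  -0.399  1.678  0.339  0.842  0.631] F [-0.   0.2  0.3] M [-0.    0.   -0.05]
tool delta mm to axis@z.100 [   0.8 -187.4  141. ]
the job is handed in; nothing more can be done
None
```

I turned the ring anticlockwise through its idle play and five clicks, from notch 1 to the post at position 6. I then let go, moved clear and handed in at 13.7 s.

- **Pointer:** After release the tip stands above the post in both camera views, at about notch 6.0. It never reached notch 7, and the fingertips stayed above its height throughout.
- **Bystanders:** The tape roll's centre in the scene view moved by about 0.1 pixel. The beaker and bottle areas of the top view hardly changed.
- **Robot:** The last contact-force reading was close to zero, with the gripper open and well clear.
- **Checks that disagreed:** The wrist moment gave no clear sign of the clicks. The first two passed before I noticed them in a picture, and I counted the rest by camera. In the top view the arm hid the tape roll, so I checked it in the scene view only.

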